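Release the bench winder's pawl and ease its drum back to the stop

ROBOT

A 7-joint arm with a two-finger parallel gripper is mounted at the origin on the work surface. World frame = base frame: x ahead of the robot, y to its left, z up, the work surface at z = 0. Lengths are in m, angles in degrees, forces in N, time in s.
With the tool pointing down it reaches from about 0.425 to 0.875 m from the base axis. Payload 4.7 kg.
Tool frame: the origin (TCP) lies at the very end of the fingers, on their centre line; the grasp point (between the pads) lies 19 mm behind it; z points along the fingers, y is the direction in which the jaws open and shut (so a half turn about z gives the same grasp; the last joint's range is limited). The gripper opens to 87 mm and grips with 3 to 60 N. Pads are 19 mm wide; open, the fingers measure 117 mm over their backs; the gripper's body (75 mm by 190 mm) begins 51 mm behind the grasp point.
Start: joints at [0.808, 18.392, -4.016, 83.108, 1.295, 78.541, -3.26], TCP at [0.65, -0, 0.223] pointing down, gripper open.
Joint ranges: [-163.93, 163.93], [-17.29, 119.83], [-79.2, 71.16], [3.27, 140.29], [-89.18, 269.18], [5.43, 117.66], [-154.24, 154.24]. Speed limits (degrees/s): [147.25, 147.25, 180, 180, 180, 180, 180].

INTERFACE

Orientations are given as [roll, pitch, yaw] about the fixed x, y, z axes, in that order (R = Rz(yaw) Ry(pitch) Rx(roll)).
In Python, from cell import monitor, read_camera, camera_info, env, look_for gives the robot as it stands.
- The arm moves only by the tool servo_tool, never from a script. Its argument "commands" is one flat list of numbers, 6 for each row, row after row: the shift along the tool's x, y, z in mm, then the turn, a rotation vector about the tool's x, y, z in degrees. A call has 1 to 10 rows; each row shifts and turns the commanded pose from where the row before left it, along the tool's axes as they then stand; what a row does not reach is not made up. A row lasts 1/10 s, in which the tool goes at most 50 mm and 8.59 degrees, less where a joint would pass 70% of its speed; a pose out of reach is approached as far as the arm can. A call is refused whole if a number of a shift passes 50 or a number of a turn 8.59, either way. A call with a gripper value outside its range is refused whole. "jaw" is the finger opening in mm, from 0 to 87, set as the call begins (left out, the last holds). The fingers move at their own pace and stop on an object; "newtons" is the grip in N (left out, the last holds). Time passes only in rows, so rows that do not move let the fingers close. It gives the time, the measured TCP pose, the force and the opening at its end, in the units of the state.
- monitor.get_obs(): the state, without advancing time (a new reading comes with each control period).
- read_camera(name): name is "scene" or "side" or "wrist"; returns (picture, depth): 420x560x3 uint8, red, green, blue; 420x560 float32, m along the optical axis (not along the pixel's ray), 0 where there is no reading.
- camera_info(name): a dict with "camera_matrix" (3x3 intrinsics, pixels), "R" (3x3) and "t" (3): a world point X has camera coordinates R X + t; the wrist camera has in their place "T_tool_cam" (4x4, takes a point from camera to tool coordinates, whose origin is the TCP and whose axes are the flange's). Camera axes: x right, y down, z forward; pixel columns grow to the right and rows downward; lengths in m; the calibration is good to about 2 mm. A picture is of the moment at which its call begins: read the wrist's pose just before it. camera_info takes no time and is no camera call.
- env.sign_off(): hands the job in, once; it reports no verdict.
Trained networks look in the newest picture that a camera, given by its name, has taken for a name from the list of things; names that differ only in an ending like _2 or _b are one class to them, and where a whole thing is asked for, a point or a joint stands for the part that bears it (a point fixed in the world has none). Each returns a list of dicts, best first, with "conf" (0 to 1); they miss things now and then, are a little off and sometimes report something else, mostly with a low value. They report only what shows in the picture. A call takes as long as a camera call.
- look_for(camera, label): "box" ([left, top, width, height] in pixels, round what is visible of it).
The state is a dict: "time_s": time; "qpos": joint angles; "joint_velocities": joint speeds; "effort": joint torques, N m; "tool_pos": TCP position; "tool_rot": TCP orientation; "force": force on the tool from outside, world axes, zero at the start; "wrist_torque": the same for the moment, N m; "grip_width": finger opening in m.
Only numpy, scipy, OpenCV 4.12 (cv2) and the standard library are available. Lean on these libraries where they do the work, as an engineer would, in place of code of your own. Each camera call takes 0.05 s, during which the arm holds its last target.

TASK

The ratchet winder on the blue mat has been left wound up. Flick its sprung pawl off the toothed wheel so that it snaps over and stays off, then take the crank knob and ease the drum back (clockwise seen from above), never faster than half a turn a second, until the crank arm rests at its stop post. Leave the pawl off, ready for the next reel.

Things in the scene. Friction and masses are not known exactly. Their poses are not given: they have to be found in the camera images.
- winder: Ratchet winder fixed to the bench: light grey L-shaped base plate, dark steel wheel of 12 saw teeth (116 mm across) with a sprung pawl, aluminium drum above, steel crank arm on top (71 mm up). Nothing else there has teeth. Origin on the drum's upright axis at bench height, z up. A steel stop post, 10 mm thick, 74 mm high, stands at x 65, y 12 mm. The pawl turns on an upright pin at x -50, y -82 mm.
- pawl_peg (a point): Middle (40 mm up) of the upright steel thumb peg on the pawl's tail: 14 mm in diameter, 14 to 66 mm above the bench, 70 mm from the pawl's pin. On the wheel it is at about x -33, y -151 mm in the winder's frame. Pushed about 30 mm towards the winder's -x (1 to 3 N) it snaps over; fully off it is at x -77, y -146 mm.
- pawl (a joint): The pawl's turn about its pin in rad, growing clockwise from above as the tip leaves the wheel: -0.14 to 0.03 lying on the teeth (it rides up and down them), 0.60 at its off stop. An over-centre spring presses it to the wheel below 0.2; past that it snaps to the off stop and stays. While it lies on the wheel the drum cannot turn back.
- drum (a joint): Drum angle in rad, growing anticlockwise from above: 0 with the crank arm at its stop post, 2.2 at most. It turns stiffly (1.5 N at the knob) and stays where left. The black crank knob, upright, 24 mm in diameter, 72 to 112 mm above the bench, spins freely on its own axis, 80 mm from the drum's axis, at the angle 0.35 + this value from the winder's +x towards its +y.

How it is judged (in metres and radians):
On the way:
1. the pawl is off the wheel and stays off, while the drum is still wound (value of joint pawl above 0.4 rad and value of joint drum above 0.45 rad), for 0.2 s.
At the end, for the whole second after the job is handed in: The drum is back within 0.2 rad (11 degrees) of its stop and at rest, and the pawl is off the wheel (above 0.4 rad) (value of joint drum below 0.2 rad and value of joint pawl above 0.4 rad and velocity of joint drum between -0.1 and 0.1 rad/s); the robot touches nothing.
It fails at once if the drum is let or thrown back faster than half a turn a second (velocity of joint drum below -3.2 rad/s).
It fails at once if the drum is forced back under the pawl (value of joint drum below 0.35 rad and value of joint pawl below 0.15 rad).
It also fails if it takes over 48 s, if anything falls off the work surface, if the arm or the gripper's body presses on something with over 40 N, if the wrist force passes 120 N, or if a joint passes its speed limit or range.

## Working session

There is one attempt and no reset: what is moved stays moved. The work goes in short steps, Python scripts to look and compute and a tool call to move; the robot and the scene stay as the last step left them, time stands still between calls to the robot, and variables do not carry over. Pictures are saved under pics/ and viewed, and the job is handed in when it is done.

Besides the shell and the picture viewer there is one more tool, called after "Request:" as name(argument=value, ...) on one line, values as JSON. servo_tool: Moves the arm, as the interface text tells. Its arguments: {"type":"object","properties":{"commands":{"type":"array","items":{"type":"number"}},"jaw":{"type":"number"},"newtons":{"type":"number"}},"required":["commands"]}

```bash
mkdir -p pics; ls
python3 - <<'E'
from cell import monitor, read_camera, camera_info, env, look_for
import cv2
o=monitor.get_obs(); print({k:o[k] for k in('time_s','tool_pos','tool_rot','force','grip_width')})
for c in('scene','side'):
    p,d=read_camera(c); cv2.imwrite(f'pics/{c}0.png',p[:,:,::-1])
    import numpy as np; np.savez(f'{c}0.npz',p=p,d=d)
    for l in('winder','pawl_peg','drum','pawl'): print(c,l,look_for(c,l)[:2])
print(monitor.get_obs()['time_s'])
E
```

```text
pics
{'time_s': 0.0, 'tool_pos': array([ 6.49461832e-01, -3.64368814e-05,  2.21470485e-01]), 'tool_rot': array([-1.79892519e+02,  4.84429802e-03,  9.00019004e+01]), 'force': array([ 0.04204609,  0.37188403, -0.12120585]), 'grip_width': 0.08706660472589448}
scene winder [{'box': [136.7, 155.2, 191.3, 193.7], 'conf': 0.59}]
scene pawl_peg [{'box': [181.8, 262.9, 63.7, 60.7], 'conf': 0.86}]
scene drum [{'box': [218.8, 153.7, 77.5, 117.1], 'conf': 0.6}]
scene pawl [{'box': [185.2, 263.0, 65.7, 60.8], 'conf': 0.71}]
side winder [{'box': [176.9, 160.5, 216.8, 229.0], 'conf': 0.67}]
side pawl_peg [{'box': [289.5, 261.7, 74.8, 65.3], 'conf': 0.67}]
side drum [{'box': [209.7, 162.8, 99.7, 116.4], 'conf': 0.66}]
side pawl [{'box': [285.8, 261.4, 76.4, 65.4], 'conf': 0.56}]
0.5
```

View pics/scene0.png

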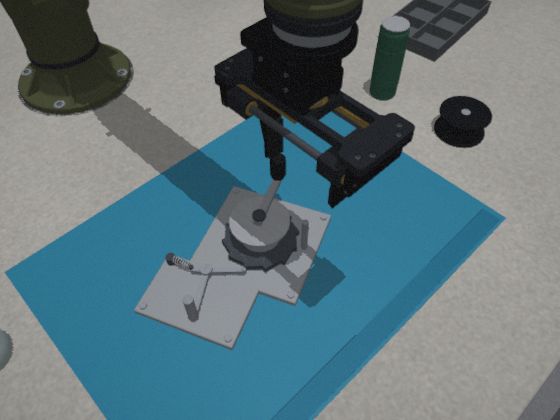

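View pics/side0.png

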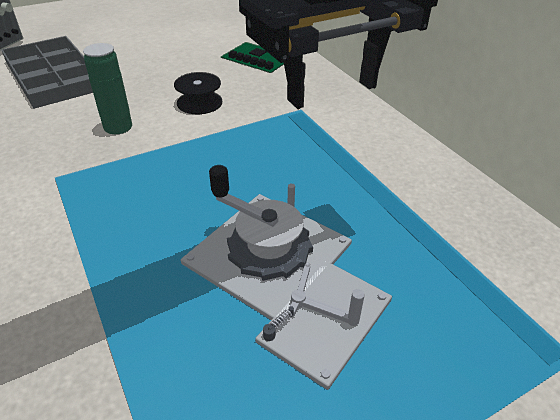

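The scene view shows the winder with its hub at about (259,214), the peg top at (189,297) and the post top at (304,222). The side view shows the knob top at (219,168), the hub at (270,213), the post top at (292,186) and the peg top at (357,293). I'll zoom in and then fit the pose.

Run:
```python
import cv2
a=cv2.imread('pics/scene0.png')[150:350,130:340]; b=cv2.imread('pics/side0.png')[155:395,170:400]
cv2.imwrite('pics/z1.png',cv2.resize(a,None,fx=3,fy=3)[:600,:630]);cv2.imwrite('pics/z2.png',cv2.resize(b,None,fx=2.5,fy=2.5))
```

```text
(no output)
```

View pics/z1.png

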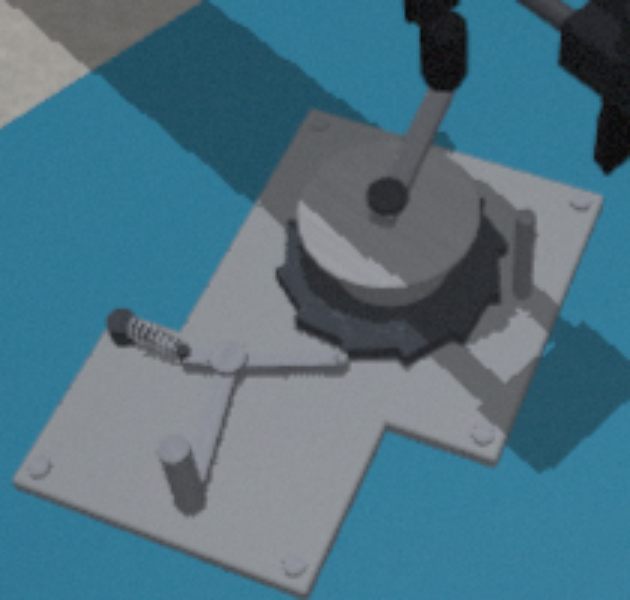

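View pics/z2.png

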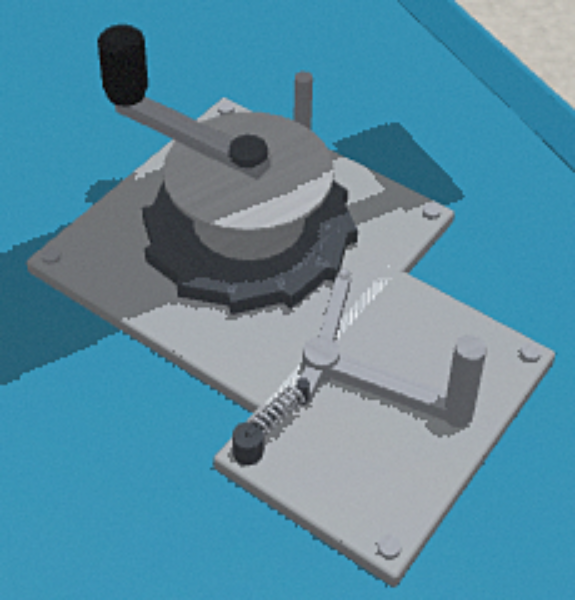

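```bash
cat > h.py <<'E'
from cell import monitor, read_camera, camera_info, env, look_for
import numpy as np, cv2
from scipy.optimize import least_squares
def proj(c,X):
    i=camera_info(c); K=np.array(i['camera_matrix']); p=K@(np.array(i['R'])@np.array(X)+np.array(i['t']).ravel()); return p[:2]/p[2]
def ray(c,uv,z):
    i=camera_info(c); K=np.array(i['camera_matrix']);R=np.array(i['R']);t=np.array(i['t']).ravel()
    C=-R.T@t; d=R.T@np.linalg.inv(K)@[uv[0],uv[1],1]; return C+d*(z-C[2])/d[2]
def W(p,x,y,z):
    c,s=np.cos(p[2]),np.sin(p[2]); return np.array([p[0]+c*x-s*y,p[1]+s*x+c*y,z])
def peg(q): 
    b=np.arctan2(-69,17)-q; return -.05+.07*np.cos(b), -.082+.07*np.sin(b)
def knob(q): return .08*np.cos(.35+q),.08*np.sin(.35+q)
E
python3 - <<'E'
from h import *
M=[('scene','peg',(188.3,300.5)),('scene','post',(304.7,222.3)),('scene','knob',(279.3,157.3)),('side','knob',(218.8,169.4)),('side','post',(291.2,185.4)),('side','peg',(357.6,293.8))]
Z=dict(peg=.066,post=.074,knob=.112)
for c,n,uv in M: print(c,n,ray(c,uv,Z[n]).round(4))
def f(p):
    r=[]
    for c,n,uv in M:
        xy={'peg':peg(p[4]),'post':(.065,.012),'knob':knob(p[3])}[n]
        r+=list(proj(c,W(p,*xy,Z[n]))-uv)
    return r
for y0 in np.arange(0,6.3,1):
    s=least_squares(f,[.6,0,y0,1.5,0]); print(s.cost,s.x.round(4),np.round(s.fun,1))
p=s.x
E
```

```text
scene peg [ 0.6021 -0.1535  0.066 ]
scene post [0.6221 0.0356 0.074 ]
scene knob [0.5336 0.0714 0.112 ]
side knob [0.5329 0.0685 0.112 ]
side post [0.6226 0.037  0.074 ]
side peg [ 0.5991 -0.1529  0.066 ]
2.1681882891815007 [ 0.5683 -0.0021  0.4359  1.2327  0.0208] [-0.5 -1.2  0.3 -0.2 -0.7  0.5  0.1 -0.8 -0.   0.4  0.9 -0.4]
2.1681882891814235 [ 0.5683 -0.0021  0.4359  1.2327  0.0208] [-0.5 -1.2  0.3 -0.2 -0.7  0.5  0.1 -0.8 -0.   0.4  0.9 -0.4]
2.1681882891813538 [ 0.5683 -0.0021  0.4359  1.2327  0.0208] [-0.5 -1.2  0.3 -0.2 -0.7  0.5  0.1 -0.8 -0.   0.4  0.9 -0.4]
2.168188289181463 [ 5.6830e-01 -2.1000e-03  4.3590e-01  1.2327e+00 -6.2624e+00] [-0.5 -1.2  0.3 -0.2 -0.7  0.5  0.1 -0.8 -0.   0.4  0.9 -0.4]
2.1681882891816375 [ 5.6830e-01 -2.1000e-03  4.3590e-01  7.5158e+00 -6.2624e+00] [-0.5 -1.2  0.3 -0.2 -0.7  0.5  0.1 -0.8 -0.   0.4  0.9 -0.4]
2.1681882891813897 [ 5.6830e-01 -2.1000e-03  6.7191e+00  1.2327e+00  2.0800e-02] [-0.5 -1.2  0.3 -0.2 -0.7  0.5  0.1 -0.8 -0.   0.4  0.9 -0.4]
2.168188289181528 [ 5.6830e-01 -2.1000e-03  6.7191e+00  1.2327e+00  2.0800e-02] [-0.5 -1.2  0.3 -0.2 -0.7  0.5  0.1 -0.8 -0.   0.4  0.9 -0.4]
```

The fit is consistent to about 1 px: winder at (0.568, -0.002), yaw 25.0°, drum 1.23 rad, peg at (0.600, -0.153). I'll approach the peg's +x side with the fingers closed.

Request:
servo_tool(commands=[-45,-4,0,0,0,0,-45,-4,0,0,0,0,-45,-3,0,0,0,0,0,0,40,0,0,0,0,0,40,0,0,0,0,0,40,0,0,0,0,0,40,0,0,0,0,0,21,0,0,0,0,0,0,0,0,0], jaw=0, newtons=20)

```text
time_s: 1.4
tool_pos: [0.6359, -0.1344, 0.0374]
tool_rot: [-179.6, -0.1, 90.0]
force: [0.8, 0.0, 0.3]
grip_width: 0.0231
```

Request:
servo_tool(commands=[0,0,0,0,0,0,0,0,0,0,0,0,0,0,0,0,0,0])

```text
time_s: 1.7
tool_pos: [0.6406, -0.1353, 0.0439]
tool_rot: [179.8, 0.0, 90.0]
force: [-0.0, -0.3, -0.2]
grip_width: 0.0029
```

Run:
```python
from h import *
for c in('scene','side'):
    p,d=read_camera(c); cv2.imwrite(f'pics/{c}1.png',p[:,:,::-1])
```

```text
(no output)
```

View pics/side1.png

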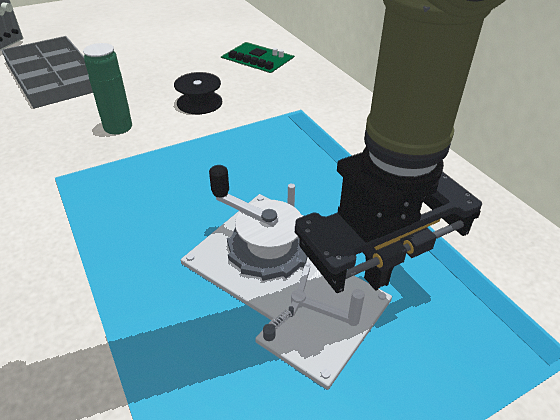

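View pics/scene1.png

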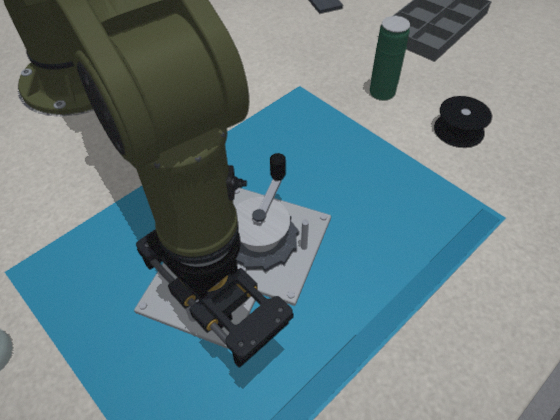

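The peg is still at (357,294) in the side view, on the wheel, with the closed fingers behind it. Next I push along the winder's -x.

Request:
servo_tool(commands=[-3,-7,0,0,0,0,-3,-7,0,0,0,0,-3,-7,0,0,0,0,-3,-7,0,0,0,0,-3,-7,0,0,0,0,-3,-7,0,0,0,0,-3,-7,0,0,0,0,-3,-7,0,0,0,0,0,0,0,0,0,0,0,0,0,0,0,0])

```text
time_s: 2.8
tool_pos: [0.583, -0.159, 0.0416]
tool_rot: [180.0, -0.0, 90.0]
force: [-0.4, -0.1, 0.9]
grip_width: 0.0007
```

Run:
```python
from h import *
for c in('side',):
    p,d=read_camera(c); cv2.imwrite(f'pics/{c}2.png',p[:,:,::-1])
P=[.5683,-.0021,.4359]
for q in (0,.2,.4,.6): print(q,proj('side',W(P,*peg(q),.066)))
```

```text
0 [358.89361706 292.47179821]
0.2 [354.15396849 301.49445916]
0.4 [346.92760675 309.62703288]
0.6 [337.44621875 316.4350576 ]
```

View pics/side2.png

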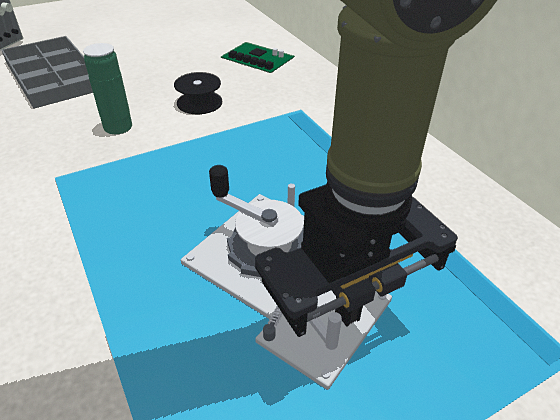

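The side view has the peg top at about (334,318), which matches the predicted off-stop position (337,316). I'll back off, rise and go above the knob.

Request:
servo_tool(commands=[4,10,0,0,0,0,4,10,0,0,0,0,0,0,-35,0,0,0,0,0,-45,0,0,0,0,0,-45,0,0,0,0,0,-25,0,0,0,40,-15,0,0,0,0,45,-20,0,0,0,0,45,-20,0,0,0,0,45,-15,0,0,0,0])

```text
time_s: 3.85
tool_pos: [0.5328, 0.0266, 0.192]
tool_rot: [179.9, -0.0, 90.0]
force: [1.4, 0.3, 0.8]
grip_width: 0.0004
```

Request:
servo_tool(commands=[40,0,0,0,0,0,6,0,0,0,0,0,0,0,0,0,0,0,0,0,0,0,0,0,0,0,0,0,0,0], jaw=70)

```text
time_s: 4.35
tool_pos: [0.5336, 0.0682, 0.1914]
tool_rot: [-180.0, 0.0, 89.8]
force: [-0.4, -0.1, 0.3]
grip_width: 0.0325
```

Run:
```python
from h import *
o=monitor.get_obs();print(o['tool_pos'],o['tool_rot'],o['grip_width'])
for c in('side','wrist'):
    p,d=read_camera(c); cv2.imwrite(f'pics/{c}3.png',p[:,:,::-1])
P=[.5683,-.0021,.4359]
for q in (1.2327,0): print(q,W(P,*knob(q),.112))
```

```text
[0.53355078 0.06821238 0.1914446 ] [-1.79995979e+02  3.39568299e-02  8.98472204e+01] 0.03249040043778487
1.2327 [0.53366106 0.07001202 0.112     ]
0 [0.62484015 0.05449692 0.112     ]
```

View pics/side3.png

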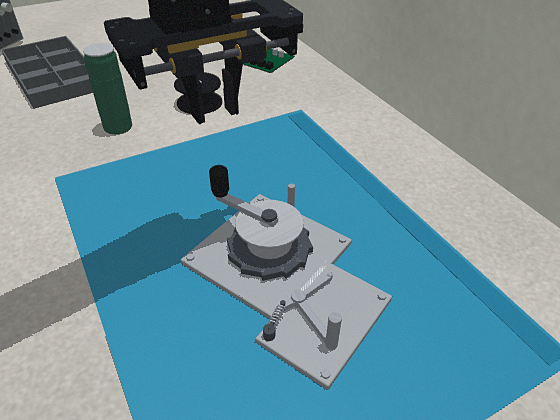

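View pics/wrist3.png

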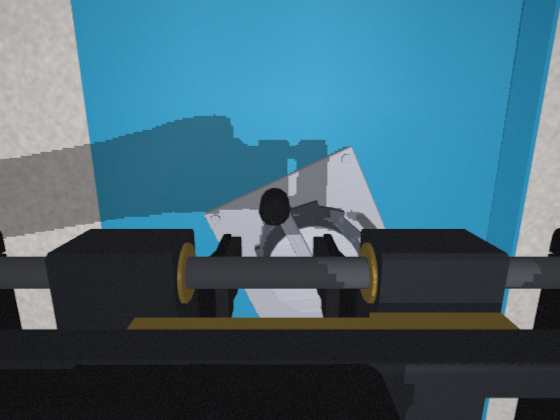

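The pawl stays off with the arm away: its peg is at (335,318) in the side view. In the wrist view the knob is centred between the fingers at (275,205). Now I descend on the knob.

Request:
servo_tool(commands=[2,0,0,0,0,0,0,0,0,0,0,0,0,0,0,0,0,0,0,0,30,0,0,0,0,0,30,0,0,0,0,0,25,0,0,0,0,0,20,0,0,0,0,0,0,0,0,0,0,0,0,0,0,0])

```text
time_s: 5.35
tool_pos: [0.5332, 0.072, 0.0869]
tool_rot: [-180.0, -0.0, 90.0]
force: [-0.2, -0.0, 0.6]
grip_width: 0.0701
```

Request:
servo_tool(commands=[0,0,0,0,0,0,0,0,0,0,0,0,0,0,0,0,0,0,0,0,0,0,0,0,0,0,0,0,0,0,0,0,0,0,0,0], jaw=0, newtons=15)

```text
time_s: 5.95
tool_pos: [0.5331, 0.072, 0.0867]
tool_rot: [180.0, 0.0, 90.0]
force: [-0.0, -0.1, 0.5]
grip_width: 0.0299
```

Run:
```python
from h import *
o=monitor.get_obs();print(o['tool_pos'],o['force'],o['grip_width'])
for c in('side',):
    p,d=read_camera(c); cv2.imwrite(f'pics/{c}4.png',p[:,:,::-1])
P=[.5683,-.0021,.4359]
K=np.array([W(P,*knob(q),0) for q in np.linspace(1.2327,-.0,17)]);print((np.diff(K,axis=0)[:,[1,0]]*1000).round(1).tolist())
```

```text
[0.5330684  0.07196654 0.08666974] [-0.02268469 -0.09738804  0.45420356] 0.029884742381055693
[[2.5, 5.7], [2.0, 5.8], [1.6, 6.0], [1.1, 6.1], [0.6, 6.1], [0.1, 6.2], [-0.3, 6.2], [-0.8, 6.1], [-1.3, 6.0], [-1.7, 5.9], [-2.2, 5.8], [-2.6, 5.6], [-3.0, 5.4], [-3.4, 5.1], [-3.8, 4.8], [-4.2, 4.5]]
```

View pics/side4.png

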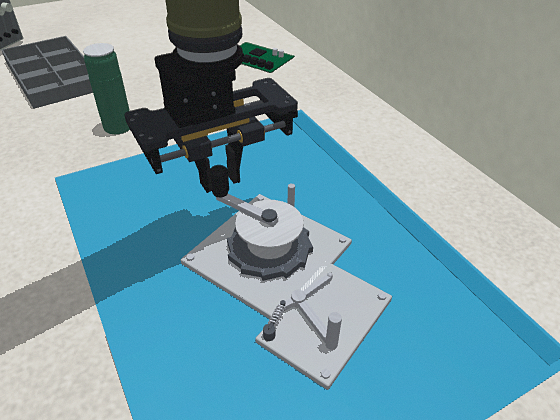

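The fingers straddle the knob at (220,180) and are still closing. I'll wait for the grip.

Request:
servo_tool(commands=[0,0,0,0,0,0,0,0,0,0,0,0,0,0,0,0,0,0])

```text
time_s: 6.3
tool_pos: [0.5327, 0.072, 0.0865]
tool_rot: [-180.0, 0.0, 90.0]
force: [-1.2, -0.6, 1.7]
grip_width: 0.0238
```

Gripped: the opening is 23.8 mm on the 24 mm knob. Now the arc, at about 0.75 rad/s.

Request:
servo_tool(commands=[2,5.7,0,0,0,0,2,5.8,0,0,0,0,1.5,6,0,0,0,0,1,6,0,0,0,0,0.5,6,0,0,0,0,0,6,0,0,0,0,-0.5,6,0,0,0,0,-1,6,0,0,0,0])

```text
time_s: 7.1
tool_pos: [0.5813, 0.0786, 0.0866]
tool_rot: [180.0, -0.1, 90.0]
force: [-0.8, 5.3, 0.5]
grip_width: 0.0236
```

Request:
servo_tool(commands=[-2,6,0,0,0,0,-2,6,0,0,0,0,-2.5,5.8,0,0,0,0,-2.8,5.6,0,0,0,0,-3,5.4,0,0,0,0,-3.4,5.1,0,0,0,0,-3.8,4.8,0,0,0,0,-2.5,2.5,0,0,0,0,0,0,0,0,0,0])

```text
time_s: 8.0
tool_pos: [0.624, 0.0564, 0.0867]
tool_rot: [179.8, -0.1, 90.0]
force: [3.6, 4.5, -1.9]
grip_width: 0.0235
```

Run:
```python
from h import *
o=monitor.get_obs();print(o['tool_pos'],o['force'],o['grip_width'])
v=o['tool_pos'][:2]-[.5683,-.0021];print(np.hypot(*v),np.arctan2(v[1],v[0])-.4359-.35)
for c in('side','scene'):
    p,d=read_camera(c); cv2.imwrite(f'pics/{c}5.png',p[:,:,::-1])
```

```text
[0.62400161 0.05641276 0.08669823] [ 3.58529552  4.54537124 -1.90746041] 0.02346462379735942
0.08078621229286785 0.02410607607874099
```

View pics/side5.png

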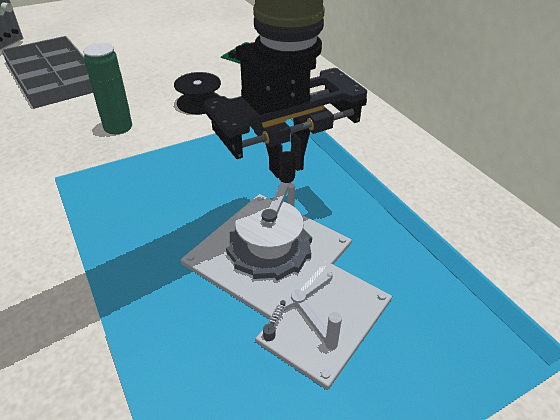

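The crank is at about 0.02 rad. I'll give it a last small nudge to the post, then open and lift straight up.

Request:
servo_tool(commands=[-1.5,1.5,0,0,0,0,0,0,0,0,0,0,0,0,0,0,0,0])

```text
time_s: 8.4
tool_pos: [0.6242, 0.0563, 0.0867]
tool_rot: [179.9, -0.2, 90.1]
force: [1.0, 6.0, -0.4]
grip_width: 0.0237
```

Request:
servo_tool(commands=[0,0,0,0,0,0,0,0,0,0,0,0,0,0,0,0,0,0,0,0,0,0,0,0,0,0,0,0,0,0,0,0,0,0,0,0], jaw=60)

```text
time_s: 9.0
tool_pos: [0.6233, 0.0536, 0.0866]
tool_rot: [180.0, 0.0, 90.0]
force: [-0.5, 0.2, -0.0]
grip_width: 0.0579
```

Request:
servo_tool(commands=[0,0,-20,0,0,0,0,0,-35,0,0,0,0,0,-45,0,0,0,0,0,-40,0,0,0,0,0,0,0,0,0,0,0,0,0,0,0,0,0,0,0,0,0])

```text
time_s: 9.7
tool_pos: [0.6224, 0.0538, 0.225]
tool_rot: [-179.9, 0.0, 90.0]
force: [0.4, -0.4, -0.4]
grip_width: 0.06
```

Run:
```python
from h import *
o=monitor.get_obs();print(o['time_s'],o['tool_pos'],o['force'],o['grip_width'])
P=[.5683,-.0021,.4359]
for c in('side','scene'):
    p,d=read_camera(c); cv2.imwrite(f'pics/{c}6.png',p[:,:,::-1])
    print(c,[proj(c,W(P,*knob(q),.112)).round(1) for q in(0,.1,.2)],proj(c,W(P,*peg(.6),.066)).round(1))
```

```text
9.7 [0.62235818 0.05377161 0.22503974] [ 0.36606599 -0.35078193 -0.36294679] 0.06002385418913716
side [array([286.9, 155.4]), array([281. , 154.5]), array([275.1, 154. ])] [337.4 316.4]
scene [array([316.9, 199. ]), array([316.5, 194.4]), array([315.5, 189.9])] [161.5 287.4]
```

View pics/side6.png

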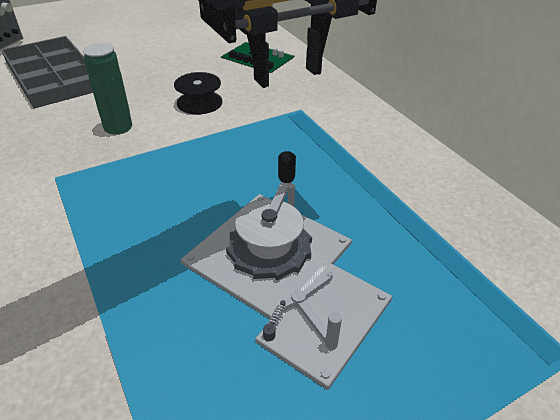

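View pics/scene6.png

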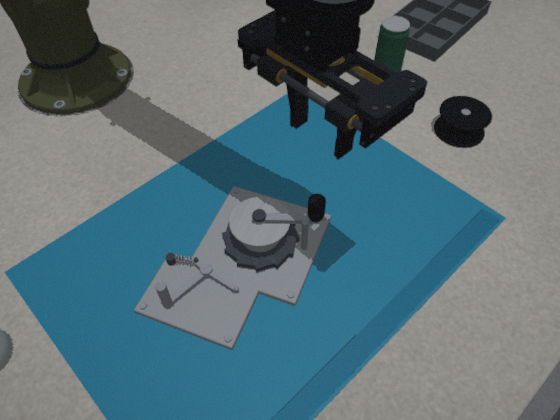

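The knob top is at (287,155) in the side view and (317,199) in the scene view, which matches drum ≈ 0. The peg tops match the off stop, and the arm is clear, so I'm handing in.

```bash
python3 -c "
from cell import env
print(env.sign_off())"
```

```text
the job is handed in; nothing more can be done
None
```

The winder is back at its stop with the pawl left off, and I handed the job in at about 10 s of the 48 s allowed. No verdict came back.

- **Pawl:** I pushed the thumb peg towards the winder's -x with closed fingers. It snapped over and stayed off once the arm was clear, while the drum was still wound at about 1.23 rad.
- **Drum:** I gripped the crank knob and eased the drum back along its arc at about 0.75 rad/s, then gave it a small nudge to the stop post. After that I opened the gripper and lifted clear.
- **Last checks:** In both fixed cameras the knob top was within about 1 px of where it should be for a drum angle of 0. The peg was within about 4 px of its off-stop position. The tool force was about zero, with the TCP at 0.225 m. No check failed or disagreed.

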